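# Hang up the ear defenders

### The arm

A 6-joint arm with a two-finger parallel gripper is mounted at the origin on the work surface. World frame = base frame: x ahead of the robot, y to its left, z up, the work surface at z = 0. Lengths are in m, angles in rad, forces in N, time in s.
With the tool pointing down it reaches from about 0.275 to 0.85 m from the base axis. Payload 19 kg.
Tool frame: the origin (TCP) lies on the centre line of the jaws, within the pads' length; the fingertips stand 14 mm ahead of it and the grasp point (between the pads) lies 5 mm behind it; z points along the fingers, y is the line along which they close (so a half turn about z gives the same grasp; the last joint's range is limited). The gripper opens to 85 mm and grips with 20 to 120 N. Pads are 22 mm wide; open, the fingers measure 114 mm over their backs; the gripper's body (76 mm by 85 mm) begins 54 mm behind the grasp point. The pads swing forward as they close: fully open they stand 13 mm farther back than shut.
Start: joints at [-1.273, 0.15, 1.437, -0, 1.554, -0.134], TCP at [0.241, -0.522, 0.245] pointing down, gripper open.
Joint ranges: [-2.8, 2.8], [-0.68, 2.1], [0.12, 2.68], [-1.39, 4.53], [0.16, 2.79], [-2.81, 2.81]. Speed limits (rad/s): [1.89, 1.89, 2.22, 3.01, 3.01, 3.01].

### API

Orientations are given as a unit quaternion [x, y, z, w].
In Python, from cell import env gives the robot as it stands. The module is installed in compiled form; this text tells all that it offers. Calls block until the motion is done:
- env.reach(position, orientation): joint-space move of the TCP to a pose.
- env.movel(position, rotation=None, rate=0.15, max_force=None): straight line of the TCP; rotation=None keeps the orientation; rate is the mean speed in m/s. With max_force (N) it stops when the force on the tool has changed by that much, and returns True; else False.
- env.movej(angles): joint-space move.
- env.let_go() and env.close_gripper(strength=None): open the fingers fully, or close them until they stop; strength is the grip in N (None keeps the last).
- env.sleep(seconds).
- env.solve_ik(position, orientation): joint angles nearest the present ones, or None.
- env.state(): the state.
- env.get_image(name): name is "scene" or "top"; returns a dict with "pixels" (384x512x3 uint8, red, green, blue), "depth" (384x512 float32, m along the optical axis (not along the pixel's ray), 0 where there is no reading), "fx", "fy", "cx", "cy" (pixels), "rvec" (rotation vector, rad) and "tvec" (3), from world to camera coordinates, as OpenCV has them. Camera axes: x right, y down, z forward; pixel columns grow to the right and rows downward; lengths in m; the calibration is good to about 2 mm. A picture is of the moment at which its call begins.
A pose or a line that the arm cannot do raises env.MotionError and nothing moves.
- env.close_job(): hands the job in; it is judged then, once.
Trained networks look in a picture, given as the dict that the camera call returned (one of the last four; its "shot" number tells which), for a name from the list of things; names that differ only in an ending like _2 or _b are one class to them, and where a whole thing is asked for, a point or a joint stands for the part that bears it (a point fixed in the world has none). Each returns a list of dicts, best first, with "p" (0 to 1); they miss things now and then, are a little off and sometimes report something else, mostly with a low value. They report only what shows in the picture. A call takes as long as a camera call. They do not tell look-alikes from the thing itself.
- env.masks_of(picture, name): "region" (384x512 bool, what is visible of it) and "bbox" ([left, top, width, height] in pixels, round what is visible of it).
- env.spot_point(picture, name): "centre" ([column, row] in pixels: a listed point, or the origin of a listed thing).
The state is a dict: "time": time; "joint_pos": joint angles; "joint_vel": joint speeds; "tau": joint torques, N m; "ee_pos": TCP position; "ee_rot": TCP orientation; "force": force on the tool from outside, world axes, zero at the start; "wrist_torque": the same for the moment, N m; "width": finger opening in m; "finger_force": force on a finger pad.
Only numpy, scipy, OpenCV 4.12 (cv2) and the standard library are available. Lean on these libraries where they do the work, as an engineer would, in place of code of your own. Each camera call takes 0.05 s, during which the arm holds its last target. There are 200 camera calls.

### The job

Work is over: hang the full-size ear defenders (the larger pair, with the thick padded crown) over the steel bar of the little stand, between its two posts, so that one ear cup hangs on each side of the bar and the padded crown rests on it. Leave the small child's pair standing where it is.

Things in the scene. Friction and masses are not known exactly. Their poses are not given: they have to be found in the camera images.
- crown (a point): Centre of the black padded crown of the full-size ear defenders, a rigid U of about 0.25 kg standing upright on its two grey cups. Pad 28 mm tall (underside 14 mm below this point), 26 mm wide along y, 66 mm long along x, sloping down at its ends. x points from cup to cup (both ways alike), z up. All 163 mm tall (feet of cups 149 mm below here), 150 mm wide; cups 76 mm tall, 68 mm across y, free gap between them 80 mm.
- bar_top (a point): Top of the hanging stand's bar, midway between its posts, 165 mm above the bench. The fixed, level steel rod, 18 mm thick, runs along this frame's y; z is up. Wooden posts 18 mm thick stand under it 120 mm to each side of this point, on feet 100 mm long along x and 20 mm high.
- small_crown (a point): Middle of the top of the thin bare band of the small child's ear defenders, to be left alone: 121 mm tall, 124 mm wide along x from cup to cup, grey cups 48 mm across y, black round band 6 mm thick. They stand upright on their cups; this point lies 118 mm above the bench.
Not all that is in view belongs to the job. Leave any blue or pink look-alike of the part that bears crown alone.

How it is judged:
On the way:
1. the full-size ear defenders are lifted clear of the bench (height (world z) of crown above 0.2 m), for 0.1 s.
At the end, for the whole second after the job is handed in: The full-size pair hangs at rest from the bar: crown centre 5 to 30 mm above the bar top, within 30 mm of it sideways and 120 mm of its middle along it, within 25 degrees of square to it, tilted under 22 degrees. The small pair is within 30 mm of its start (contact force between ear_defenders and hang_bar above 0.3 N and z of crown in the frame of bar_top between 0.005 and 0.03 m and x of crown in the frame of bar_top between -0.03 and 0.03 m and y of crown in the frame of bar_top between -0.12 and 0.12 m and angle between the x axis of crown and the x axis of bar_top, either way round below 0.45 rad and angle between crown's own z axis and vertical below 0.4 rad and linear speed of ear_defenders below 0.05 m/s and angular speed of ear_defenders below 0.5 rad/s and distance of small_crown from where it was at the start of the episode below 0.03 m); the robot touches nothing.
It fails at once if the small child's pair is knocked over or moved away (distance of small_crown from where it was at the start of the episode above 0.03 m or angle between small_crown's own z axis and vertical above 0.5 rad).
It also fails if it takes over 43 s, if anything falls off the work surface, if the arm or the gripper's body presses on something with over 40 N, if the wrist force passes 120 N, or if a joint passes its speed limit or range.

## Working session

There is one attempt and no reset: what is moved stays moved. The work goes in short steps, each a Python script; the robot and the scene stay as the last script left them, time stands still between calls to the robot, and variables do not carry over. Pictures are saved under pics/ and viewed, at most 10 in all, crops included, and the job is handed in when it is done.

```bash
mkdir -p pics; cat > h.py <<'E'
import numpy as np, cv2
from cell import env
def world(im, uv, d=None):
    R=cv2.Rodrigues(np.array(im["rvec"],float))[0]; t=np.array(im["tvec"],float).ravel()
    uv=np.atleast_2d(uv).astype(float)
    if d is None: d=im["depth"][uv[:,1].round().astype(int),uv[:,0].round().astype(int)]
    d=np.atleast_1d(d)
    c=np.c_[(uv[:,0]-im["cx"])/im["fx"]*d,(uv[:,1]-im["cy"])/im["fy"]*d,d]
    return (c-t)@R
E
python3 - <<'E'
from h import *
for n in("scene","top"):
    im=env.get_image(n); cv2.imwrite(f"pics/{n}0.png",im["pixels"][:,:,::-1])
    for k in("crown","bar_top","small_crown"):
        for r in env.spot_point(im,k)[:3]: print(n,k,round(r["p"],2),r["centre"],world(im,[r["centre"]]).round(3))
    for k in("crown","small_crown"):
        for r in env.masks_of(im,k)[:3]:
            v,u=np.nonzero(r["region"]); w=world(im,np.c_[u,v]); w=w[im["depth"][v,u]>0]
            print(n,"mask",k,round(r["p"],2),r["bbox"],w.min(0).round(3),w.max(0).round(3))
            if k=="crown":
                p=w[(w[:,2]>.145)&(w[:,2]<.175)]
                if len(p)>10:
                    (c,s,a)=cv2.minAreaRect(p[:,:2].astype(np.float32)*1000); print(len(p),c,s,a)
print(env.state())
E
```

```text
scene crown 0.82 [173.0, 243.3] [[ 0.573 -0.272  0.163]]
scene crown 0.82 [107.8, 209.8] [[ 0.463 -0.452  0.159]]
scene crown 0.71 [134.1, 150.7] [[ 0.247 -0.421  0.162]]
scene bar_top 0.86 [404.2, 211.1] [[0.499 0.311 0.166]]
scene small_crown 0.89 [286.5, 225.8] [[0.503 0.011 0.121]]
scene mask crown 0.8 [114.8, 144.9, 52.2, 45.6] [ 0.092 -0.54  -0.003] [ 0.284 -0.35   0.166]
236 (236.45556640625, -430.3569030761719) (88.02498626708984, 27.607528686523438) 77.07400512695312
scene mask crown 0.78 [97.2, 196.3, 48.6, 61.7] [ 0.35  -0.529 -0.002] [ 0.52  -0.386  0.166]
271 (443.5071716308594, -457.0842590332031) (84.40657806396484, 26.12269401550293) 41.44943618774414
scene mask crown 0.66 [159.5, 231.7, 42.4, 62.2] [ 0.454 -0.339 -0.001] [ 0.647 -0.215  0.167]
318 (567.1035766601562, -276.1087646484375) (84.21549224853516, 25.973234176635742) 26.085575103759766
scene mask small_crown 0.73 [273.4, 218.7, 17.0, 49.2] [ 0.403 -0.02  -0.002] [0.57  0.053 0.122]
top crown 0.91 [380.2, 184.4] [[ 0.443 -0.451  0.163]]
top crown 0.63 [319.9, 144.4] [[ 0.565 -0.268  0.167]]
top crown 0.61 [37
[... 844 characters left out ...]
int_pos': array([-1.27299320e+00,  1.50504216e-01,  1.43745646e+00, -1.17810683e-05,
        1.55380205e+00, -1.34031116e-01]), 'joint_vel': array([-5.62381269e-04,  6.41698908e-05, -1.44901539e-03,  1.06088068e-03,
       -1.50825133e-04, -3.68172618e-04]), 'tau': array([-6.80381181e-04, -7.12514019e+01, -5.70898747e+01, -6.75900560e-05,
        1.47138864e-03, -2.35976427e-05]), 'ee_pos': array([ 0.24060625, -0.52218264,  0.24523603]), 'ee_rot': array([ 9.76780292e-01,  2.14243443e-01, -1.28256119e-05, -8.42716668e-05]), 'force': array([-0.93938364,  0.06769963, -0.26745765]), 'wrist_torque': array([-0.01886667, -0.01961367, -0.00668791]), 'finger_force': 0.0, 'width': 0.08538180565483422}
```

View pics/scene0.png

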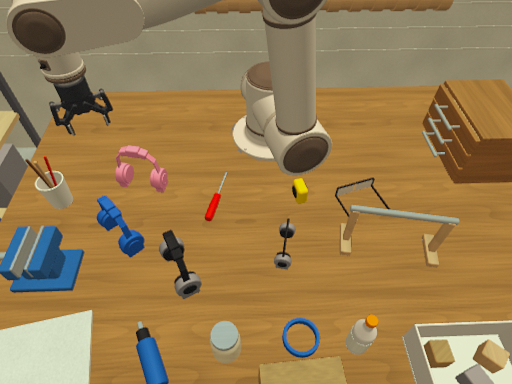

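View pics/top0.png

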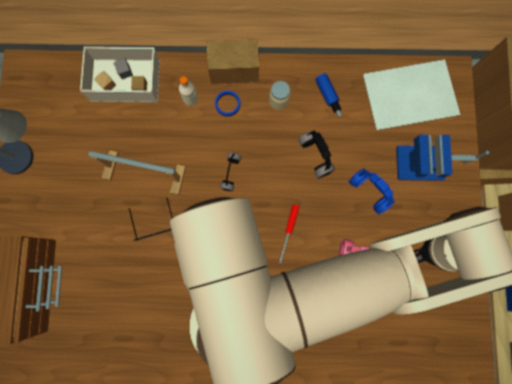

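The scene view shows the black full-size pair at about (178,262), the blue and pink look-alikes at (120,225) and (140,168), and the small pair at (285,245). The stand's bar runs from (352,208) to (456,221), and there is a black wire frame close to it at (362,197). I'll measure the bar, the crown axis and the wire frame next.

```bash
python3 - <<'E'
from h import *
def pca(p):
    c=(p.max(0)+p.min(0))/2; v=np.linalg.svd(p-p.mean(0),full_matrices=False)[2][0]; s=(p-p.mean(0))@v
    return p.mean(0)+v*(s.max()+s.min())/2, v, np.ptp(s)
vv,uu=np.mgrid[:384,:512]; uv=np.c_[uu.ravel(),vv.ravel()]
for n in("scene","top"):
    im=env.get_image(n); w=world(im,uv); ok=(im["depth"].ravel()>0); rgb=im["pixels"].reshape(-1,3).astype(int)
    def box(x0,x1,y0,y1,z0,z1): return ok&(w[:,0]>x0)&(w[:,0]<x1)&(w[:,1]>y0)&(w[:,1]<y1)&(w[:,2]>z0)&(w[:,2]<z1)
    m=box(.45,.68,.0-.36,-.19,.13,.18); c,v,L=pca(w[m][:,:2]); print(n,"crown",m.sum(),c.round(4),np.degrees(np.arctan2(v[1],v[0])).round(1),L.round(3), w[m][:,2].max())
    m=box(.45,.68,-.36,-.19,.01,.18); (rc,s,a)=cv2.minAreaRect(w[m][:,:2].astype(np.float32)); c,v,L=pca(w[m][:,:2]); print("  whole",np.round(rc,4),s,a,np.degrees(np.arctan2(v[1],v[0])).round(1))
    m=box(.35,.65,.15,.48,.150,.18)
    pts=w[m]; c,v,L=pca(pts[:,:2]); print("  bar",m.sum(),c.round(4),np.degrees(np.arctan2(v[1],v[0])).round(1),L.round(3),np.percentile(pts[:,2],[5,50,95]).round(3))
    b=box(.2,.65,.1,.5,.02,.3)&(rgb.max(1)<70); p=w[b]
    if len(p): print("  black",b.sum(),p.min(0).round(3),p.max(0).round(3)); print(p[::max(1,len(p)//12)].round(3).tolist())
    b=box(.35,.65,.1,.5,.03,.145)&(rgb[:,0]-rgb[:,2]>40); print("  posts",[ (w[b&s][:,:2].mean(0).round(3)) for s in (w[:,1]<.31,w[:,1]>.31)])
    if n=="scene": cv2.imwrite("pics/crop.png",cv2.resize(im["pixels"][160:290,300:470,::-1],None,fx=4,fy=4))
E
```

```text
scene crown 396 [ 0.5712 -0.2748] 26.5 0.1 0.16658153941172155
  whole [ 0.5691 -0.275 ] (0.15226449072360992, 0.06716061383485794) 25.777862548828125 28.6
  bar 767 [0.5055 0.3095] -101.3 0.269 [0.153 0.163 0.167]
  black 267 [0.26 0.1  0.02] [0.313 0.322 0.223]
[[0.272, 0.112, 0.223], [0.29, 0.105, 0.193], [0.291, 0.109, 0.186], [0.276, 0.137, 0.167], [0.287, 0.117, 0.17], [0.288, 0.1, 0.164], [0.28, 0.13, 0.151], [0.283, 0.121, 0.146], [0.285, 0.119, 0.139], [0.272, 0.127, 0.117], [0.281, 0.108, 0.11], [0.288, 0.264, 0.042], [0.312, 0.197, 0.028]]
  posts [array([0.486, 0.19 ]), array([0.53 , 0.423])]
top crown 286 [ 0.5648 -0.274 ] -153.3 0.109 0.16999886845100678
  whole [ 0.5718 -0.292 ] (0.15176740288734436, 0.10107619315385818) 25.803255081176758 -152.1
  bar 517 [0.5011 0.3126] 78.8 0.271 [0.156 0.163 0.168]
  black 41 [0.272 0.209 0.036] [0.307 0.318 0.047]
[[0.307, 0.209, 0.041], [0.303, 0.212, 0.043], [0.3, 0.228, 0.044], [0.3, 0.219, 0.041], [0.296, 0.235, 0.043], [0.293, 0.248, 0.039], [0.289, 0.254, 0.045], [0.286, 0.266, 0.046], [0.283, 0.284, 0.038], [0.279, 0.299, 0.043], [0.279, 0.291, 0.038], [0.276, 0.307, 0.038], [0.272, 0.318, 0.046], [0.272, 0.309, 0.041]]
  posts [array([0.473, 0.19 ]), array([0.518, 0.425])]
```

View pics/crop.png

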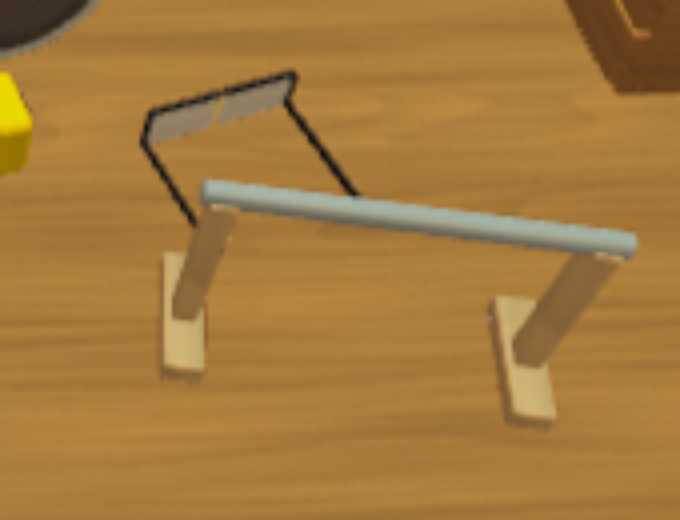

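```bash
cat >> h.py <<'E'
from scipy.spatial.transform import Rotation as Ro
def down(a):  # tool y axis at angle a (deg), tool z down
    y=np.array([np.cos(np.radians(a)),np.sin(np.radians(a)),0]); z=np.array([0,0,-1.])
    return Ro.from_matrix(np.c_[np.cross(y,z),y,z]).as_quat()
E
python3 - <<'E'
from h import *
p=np.array([.567,-.275]); b=np.array([.503,.311])
for o in(0,180):
    for n,xy,z,a in(("g",p,.3,116.3),("p",b,.37,78.8)):
        q=env.solve_ik([*xy,z],down(a+o)); print(o,n,None if q is None else np.round(q,2))
q=[env.solve_ik([*p,.3],down(116.3+o)) for o in(0,180)]
o=180*int(np.argmin([9 if k is None else abs(k[5]) for k in q])); print("use",o)
s=env.state()["ee_pos"]; env.movel([s[0],s[1],.31],rate=.2)
env.reach([*p,.3],down(116.3+o))
env.movel([*p,.2],rate=.2)
print(env.movel([*p,.1535],rate=.06,max_force=8), env.state()["ee_pos"])
env.close_gripper(40); s=env.state(); print(s["width"],s["finger_force"],s["time"])
env.movel([*p,.19],rate=.08); env.sleep(.2); s=env.state(); print(s["width"],s["finger_force"],s["force"],s["ee_pos"])
im=env.get_image("scene"); cv2.imwrite("pics/lift.png",cv2.resize(im["pixels"][130:330,60:320,::-1],None,fx=2.5,fy=2.5))
E
```

```text
0 g [-0.57  0.26  1.2  -0.    1.68 -2.6 ]
0 p [ 0.42  0.18  1.16 -0.    1.81 -0.95]
180 g [-0.57  0.26  1.2  -0.    1.68  0.54]
180 p [ 0.42  0.18  1.16 -0.    1.81  2.19]
use 180
False [ 0.56716148 -0.27509514  0.15390304]
0.02523003555984641 40.122440457344055 4.8417
0.025397985539244224 39.59923803806305 [-0.4282404   0.29919991 -1.31017043] [ 0.56682426 -0.27490176  0.18946202]
```

View pics/lift.png

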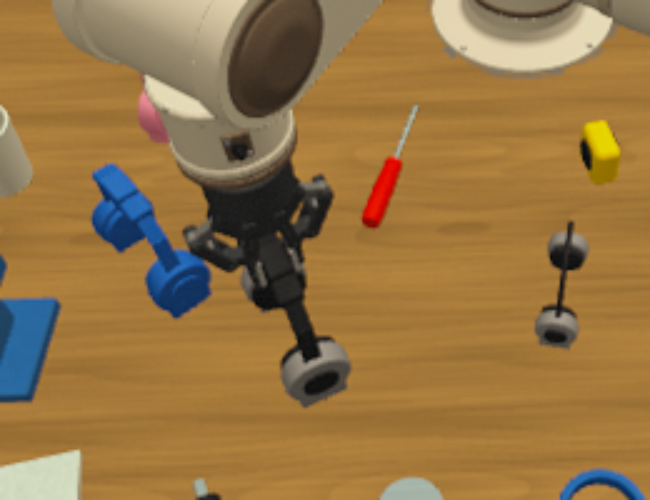

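The picture shows the pair held at its crown, with the width at 25 mm. The near cup, at (315,370) in the crop, is off the bench. Next I'll carry it over the bar.

```bash
python3 - <<'E'
from h import *
p=np.array([.567,-.275]); b=np.array([.503,.311]); r=down(78.8+180)
env.movel([*p,.38],rate=.15)
env.movel([*b,.38],r,rate=.15)
env.sleep(.3); s=env.state(); print(s["time"],s["width"],s["ee_pos"])
im=env.get_image("scene"); cv2.imwrite("pics/over.png",cv2.resize(im["pixels"][70:290,270:510,::-1],None,fx=2.5,fy=2.5))
R=cv2.Rodrigues(np.array(im["rvec"]))[0]
vv,uu=np.mgrid[:384,:512]; w=world(im,np.c_[uu.ravel(),vv.ravel()])
m=(w[:,2]>.205)&(w[:,2]<.30)&(abs(w[:,0]-.503)<.11)&(abs(w[:,1]-.311)<.09); print(m.sum(),w[m].min(0),w[m].max(0))
E
```

```text
11.5 0.02480950956333245 [0.50298416 0.31099608 0.37999522]
1392 [0.42268795 0.26203688 0.22760579] [0.58227724 0.35298236 0.29998544]
```

View pics/over.png

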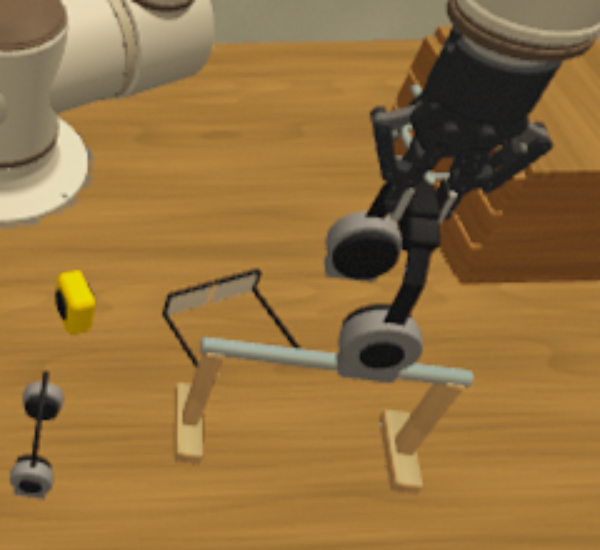

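The picture shows the pair upright over the bar, one cup at (365,245) behind it and one at (380,345) in front. The cups' midpoint is at x≈0.5025, so it is centred. Next I'll lower it.

```bash
python3 - <<'E'
from h import *
b=np.array([.503,.311])
print(env.movel([*b,.205],rate=.1,max_force=12), env.state()["ee_pos"])
print(env.movel([*b,.180],rate=.03,max_force=4), env.state()["ee_pos"],env.state()["force"])
env.sleep(.2); env.let_go(); env.sleep(.3)
im=env.get_image("scene"); cv2.imwrite("pics/rel.png",cv2.resize(im["pixels"][100:300,270:510,::-1],None,fx=2.5,fy=2.5))
print(env.state()["time"],env.state()["force"])
E
```

```text
False [0.5031694  0.31105526 0.20549463]
True [0.5029089  0.3109354  0.18347096] [-0.667921    0.49063234  6.17676273]
15.3 [0.65305068 0.14989537 0.01893837]
```

View pics/rel.png

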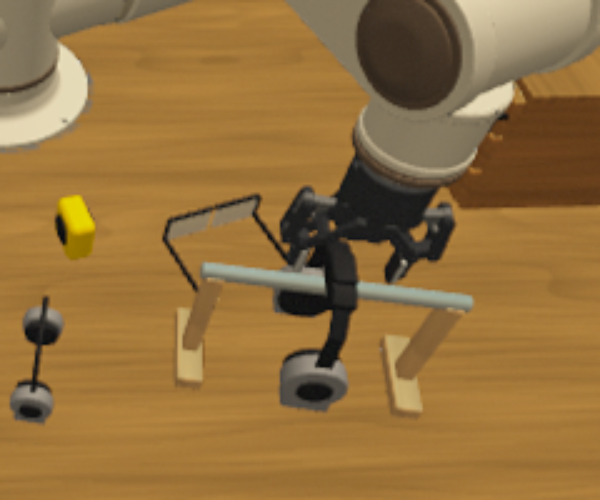

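The pair hangs on the bar at (340,280) with a cup on each side, and the fingers are open. I'll retreat straight up and check.

```bash
python3 - <<'E'
from h import *
b=np.array([.503,.311])
env.movel([*b,.36],rate=.1); env.sleep(1.0)
im=env.get_image("scene"); cv2.imwrite("pics/end.png",cv2.resize(im["pixels"][100:300,270:510,::-1],None,fx=2.5,fy=2.5))
for k in("crown","small_crown"):
    for r in env.spot_point(im,k)[:3]: print(k,round(r["p"],2),world(im,[r["centre"]]).round(3))
vv,uu=np.mgrid[:384,:512]; w=world(im,np.c_[uu.ravel(),vv.ravel()])
m=(w[:,2]>.172)&(w[:,2]<.22)&(abs(w[:,0]-.503)<.09)&(abs(w[:,1]-.311)<.09)
c,s,a=cv2.minAreaRect(w[m][:,:2].astype(np.float32)*1000); print(m.sum(),c,s,a,w[m][:,2].max())
print(env.state()["time"])
E
```

```text
crown 0.95 [[ 0.453 -0.454  0.161]]
crown 0.78 [[ 0.25  -0.417  0.165]]
crown 0.57 [[0.516 0.311 0.195]]
small_crown 0.83 [[0.451 0.021 0.051]]
351 (501.2391357421875, 309.4220886230469) (26.11686134338379, 87.8888168334961) 79.29673767089844 0.1969056206492122
18.375
```

View pics/end.png

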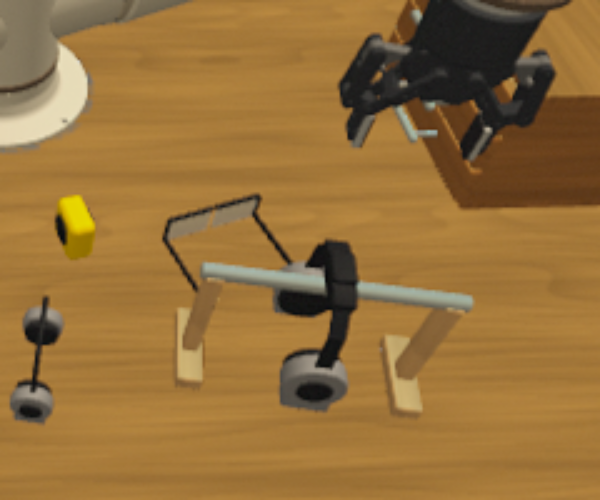

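The picture shows the pair hanging square and centred on the bar at (338,280), the gripper clear of it, and the small pair still standing at (38,360). I'll hand the job in.

```bash
python3 -c "
from cell import env
print(env.close_job())"
```

```text
the job is handed in; nothing more can be done
None
```

The full-size ear defenders hang at rest on the bar, centred and square with one cup on each side; the small pair looks unmoved in the last picture. I handed the job in at about 18 s, and no verdict came back.

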